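# Strip the suction jar for cleaning

### The arm

A 7-joint arm with a two-finger parallel gripper is mounted at the origin on the work surface. World frame = base frame: x ahead of the robot, y to its left, z up, the work surface at z = 0. Lengths are in m, angles in degrees, forces in N, time in s.
With the tool pointing down it reaches from about 0.425 to 0.875 m from the base axis. Payload 4.7 kg.
Tool frame: the origin (TCP) lies at the very end of the fingers, on their centre line; the grasp point (between the pads) lies env.hold_point_z behind it (env.hold_point_z is the distance from the TCP to the grasp point, in m); z points along the fingers, y is the line along which they close (so a half turn about z gives the same grasp; the last joint's range is limited). The gripper opens to 87 mm and grips with 3 to 60 N. Pads are 19 mm wide; open, the fingers measure 117 mm over their backs; the gripper's body (75 mm by 190 mm) begins 51 mm behind the grasp point.
Start: joints at [77.298, 18.392, -4.016, 83.108, 1.295, 78.541, -3.26], TCP at [0.152, -0.632, 0.223] pointing down, gripper open.
Joint ranges: [-163.93, 163.93], [-17.29, 119.83], [-79.2, 71.16], [3.27, 140.29], [-89.18, 269.18], [5.43, 117.66], [-154.24, 154.24]. Speed limits (degrees/s): [147.25, 147.25, 180, 180, 180, 180, 180].

### API

Orientations are given as [roll, pitch, yaw] about the fixed x, y, z axes, in that order (R = Rz(yaw) Ry(pitch) Rx(roll)).
In Python, from cell import env gives the robot as it stands.
- The arm moves only by the shell command python3 -m jog 'ROWS' [FORCE]. ROWS is JSON, a list of rows, each an object with "dp": the shift along the tool's x, y, z in cm, a list of three; "twist": the turn about the tool's z in degrees; "fingers": the opening, from 0 (shut) to 1 (fully open). A call has 1 to 8 rows; each row is the pose to reach, as a shift and turn from the pose commanded when the call began, along the tool's axes at that moment; what a row does not reach only later rows make up. A row lasts 1/8 s, in which the tool goes at most 62.5 mm and 10.7 degrees, less where a joint would pass 70% of its speed; a pose out of reach is approached as far as the arm can. A call with a gripper value outside its range is refused whole. The fingers move at their own pace and stop on an object; FORCE is the grip in N (left out, the last holds). Time passes only in rows, so rows that repeat a pose let the fingers close. It gives the time, the measured TCP pose, the force, the opening and the grip force at its end, in the units of the state.
- env.get_obs(): the state, without advancing time (a new reading comes with each control period).
- env.read_camera(name): name is "scene" or "side" or "wrist"; returns a dict with "pixels" (420x560x3 uint8, blue, green, red), "depth" (420x560 float32, m along the optical axis (not along the pixel's ray), 0 where there is no reading), "fx", "fy", "cx", "cy" (pixels), "k1" (the pictures are not rectified: a ray, as slopes to the right and down, at radius r is drawn at 1 + k1 r^2 times it, then the intrinsics apply), "rvec" (rotation vector, rad) and "tvec" (3), from world to camera coordinates, as OpenCV has them. Camera axes: x right, y down, z forward; pixel columns grow to the right and rows downward; lengths in m; the calibration is good to about 2 mm. A picture is of the moment at which its call begins.
- env.sign_off(): hands the job in; it is judged then, once.
The state is a dict: "time_s": time; "qpos": joint angles; "joint_velocities": joint speeds; "effort": joint torques, N m; "tool_pos": TCP position; "tool_rot": TCP orientation; "force": force on the tool from outside, world axes, zero at the start; "wrist_torque": the same for the moment, N m; "grip_width": finger opening in m; "grasp_force": force on a finger pad.
Only numpy, scipy, OpenCV 4.12 (cv2) and the standard library are available. Lean on these libraries where they do the work, as an engineer would, in place of code of your own. Each camera call takes 0.05 s, during which the arm holds its last target. There are 200 camera calls.

### The job

Strip the suction unit's empty jar for the daily clean, one part at a time from the top down: put the single-use filter in the yellow waste tub, stand the amber overflow trap in the steel dish, lay the green lid flat, right way up, in the white drip tray, and stand the jar in the grey wash basin. Keep the trap and the jar upright all the way, set the trap, lid and jar down rather than dropping them, and leave the bottle and the tape roll where they are.

Things in the scene. Friction and masses are not known exactly. Their poses are not given: they have to be found in the camera images.
- filter: Bacteria filter on top of the stack: white capsule with blue band, 38 mm high: neck 22 mm across (0 to 6 mm up), body 40 mm across (6 to 30 mm), stub 9 mm across (30 to 38 mm). A 14 mm bore in the neck, 12 mm deep, sits loosely over a 9 mm spigot 8 mm tall on the trap; it lifts straight off. Origin: centre of its underside, z up its axis. 30 g.
- overflow_trap: Overflow trap under the filter: upright amber cylinder with black base and band, 54 mm across, 46 mm high, with a 9 mm spigot 8 mm tall on top. A 14 mm bore in its underside, 12 mm deep, sits loosely over the lid's 9 mm spigot; it lifts straight off. Origin: centre of its underside, z up its axis. 70 g.
- lid: Green lid under the trap: 80 mm across, flat top 14 mm above its underside. Pick it up by the round tower in its middle, 28 mm across, 14 to 42 mm up (9 mm spigot on it, to 51 mm). White port, 11 mm across, 7 mm tall, on the flat top 29 mm out along +x. Its 8 mm skirt fits loosely over the jar's rim; it lifts straight off. Origin: centre of its underside (skirt's edge), z up. 90 g.
- jar: Clear frosted jar, 68 mm across, 100 mm high; origin: centre of its underside. Blue lug along +x to 55 mm from the axis, 62-90 mm up, in a slot: grip across y, lift straight. Stands 40 mm up loosely in a 10 mm ring on the deck (170 mm wide) of the fixed white suction unit, whose housing begins 62 mm from the axis on the lug's side, runs to 232 mm, 105 mm to either side, 128 mm high (handle 165 mm). 170 g.
- waste_tub: Yellow round clinical-waste tub, open, fixed: 138 mm across the rim, 106 mm across its inner floor, 60 mm high, floor 4 mm thick. Origin: centre of its underside.
- steel_dish: Shallow round stainless-steel dish, fixed: 116 mm across the rim, 24 mm high, inner floor 98 mm across and 3 mm above the worktop. Origin: centre of its underside.
- drip_tray: White square drip tray with grey lines, fixed: 126 mm square, 14 mm high, wall and floor 3 mm. Origin: centre of its underside, x and y along its sides.
- wash_basin: Grey square wash basin, open, empty, fixed: 118 mm square, 50 mm high, wall and floor 4 mm. Origin: centre of its underside, x and y along its sides.
- spray_bottle: Bystander: standing white disinfectant bottle with blue cap, 54 mm across, 150 mm high, loose. Origin: centre of its underside. Leave it where it is.
- tape_roll: Bystander: roll of white tape lying flat, 80 mm across, 25 mm high, loose. Origin: centre of its underside. Leave it where it is.
Mind the look-alikes: they are no part of the job. Leave any pink, purple or red look-alike of the jar alone.

How it is judged (in metres and radians):
On the way, in this order (a step that is already met when the one before it is completed fails the run):
1. the filter lies in the yellow waste tub, let go (horizontal distance between filter and waste_tub below 0.06 m and z of filter in the frame of waste_tub between -0.002 and 0.05 m and contact force between the fingers and filter below 0.1 N), for 0.2 s.
2. the overflow trap stands in the steel dish, let go (horizontal distance between overflow_trap and steel_dish below 0.025 m and z of overflow_trap in the frame of steel_dish between -0.002 and 0.008 m and angle between overflow_trap's own z axis and vertical below 0.12 rad and contact force between the fingers and overflow_trap below 0.1 N), for 0.2 s.
3. the lid lies flat in the white drip tray, let go (horizontal distance between lid and drip_tray below 0.03 m and z of lid in the frame of drip_tray between -0.002 and 0.0055 m and angle between lid's own z axis and vertical below 0.09 rad and contact force between the fingers and lid below 0.1 N), for 0.2 s.
4. the jar stands in the grey wash basin, let go (horizontal distance between jar and wash_basin below 0.03 m and z of jar in the frame of wash_basin between -0.002 and 0.0085 m and angle between jar's own z axis and vertical below 0.09 rad and contact force between the fingers and jar below 0.1 N), for 0.2 s.
At the end, for the whole second after the job is handed in: All let go and at rest: filter inside the waste tub (within 60 mm of its centre, below the rim); trap upright on the dish floor within 25 mm of its centre; lid flat, right way up, on the drip tray floor and jar upright on the basin floor, each within 30 mm of its centre (all of step 1 and all of step 2 and all of step 3 and all of step 4 and linear speed of each of filter, overflow_trap, lid, jar below 0.02 m/s); the robot touches nothing.
It fails at once if the trap or the jar is tipped by more than about 30 degrees (angle between any of overflow_trap, jar's own z axis and vertical above 0.52 rad).
It fails at once if the trap, lid or jar is dropped (faster than 0.6 m/s while not held) ((contact force between the fingers and overflow_trap below 0.05 N and linear speed of overflow_trap above 0.6 m/s) or (contact force between the fingers and jar below 0.05 N and linear speed of jar above 0.6 m/s) or (contact force between the fingers and lid below 0.05 N and linear speed of lid above 0.6 m/s)).
It fails at once if the bottle or the tape roll is moved by more than 20 mm (distance of any of spray_bottle, tape_roll from where it was at the start of the episode above 0.02 m).
It also fails if it takes over 120 s, if anything falls off the work surface, if the arm or the gripper's body presses on something with over 40 N, if the wrist force passes 120 N, or if a joint passes its speed limit or range.

## Working session

There is one attempt and no reset: what is moved stays moved. The work goes in short steps, Python scripts to look and compute and a shell command to move; the robot and the scene stay as the last step left them, time stands still between calls to the robot, and variables do not carry over. Pictures are saved under pics/ and viewed, at most 14 in all, crops included, and the job is handed in when it is done.

```bash
mkdir -p pics; ls; cat > h.py <<'E'
import numpy as np, cv2
from cell import env
def cap(n,tag):
    c=env.read_camera(n); np.savez('pics/%s.npz'%tag,**{k:np.array(v) for k,v in c.items()}); cv2.imwrite('pics/%s.png'%tag,c['pixels']); return c
def load(tag): return {k:v for k,v in np.load('pics/%s.npz'%tag).items()}
def ray(c,u,v):
    xd,yd=(np.asarray(u,float)-c['cx'])/c['fx'],(np.asarray(v,float)-c['cy'])/c['fy']
    x,y=xd,yd
    for _ in range(20):
        s=1+c['k1']*(x*x+y*y); x,y=xd/s,yd/s
    return np.stack([x,y,np.ones_like(x)],-1)
def R(c): return cv2.Rodrigues(np.array(c['rvec'],float).reshape(3,1))[0]
def world(c,u,v):   # from depth
    d=c['depth'][int(v),int(u)]; return R(c).T@(ray(c,u,v)*d-np.ravel(c['tvec']))
def onz(c,u,v,z):   # ray to plane z
    o=-R(c).T@np.ravel(c['tvec']); d=R(c).T@ray(c,u,v); return o+d*(z-o[2])/d[2]
def cloud(c):
    vv,uu=np.mgrid[0:420,0:560]; P=ray(c,uu,vv)*c['depth'][...,None]
    return (P-np.ravel(c['tvec']))@R(c)
E
python3 - <<'E'
from h import *
np.set_printoptions(precision=4,suppress=True)
a=cap('scene','s0');b=cap('side','d0');w=cap('wrist','w0')
for c in(a,b,w): print(-R(c).T@np.ravel(c['tvec']),R(c)[2],c['fx'],c['k1'])
o=env.get_obs();print(o,env.hold_point_z)
E
```

```text
pics
[ 1.591  -0.4253  1.0269] [-0.7537  0.2474 -0.6089] 434.89597802396503 0.03200517827261263
[0.3745 0.8202 1.185 ] [ 0.0828 -0.6517 -0.7539] 523.7501941553671 -0.024648016344736515
[ 0.2332 -0.613   0.3831] [-0.2915 -0.0686 -0.9541] 341.7640404491644 -0.03934107687663765
{'time_s': 0.15, 'qpos': array([77.299 , 18.4304, -4.0177, 83.1572,  1.2935, 78.5394, -3.2606]), 'joint_velocities': array([ 0.0869, -0.0533,  0.0146, -0.1861, -0.0772, -0.0736,  0.0022]), 'effort': array([ -0.0003, -49.1797,  -0.4048, -31.2874,  -0.064 ,   0.0406,
         0.0001]), 'tool_pos': array([ 0.1517, -0.6316,  0.2217]), 'tool_rot': array([-179.9182,    0.0028,   13.5114]), 'force': array([-0.3973,  0.1101,  0.0348]), 'wrist_torque': array([0.0136, 0.0288, 0.0082]), 'grasp_force': 0.0, 'grip_width': 0.08736939911101803} 0.0187
```

View pics/s0.png

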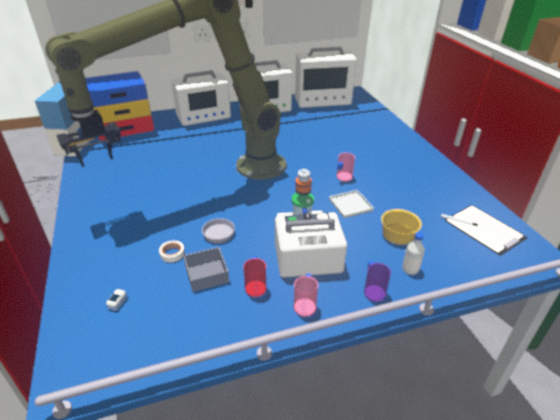

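View pics/d0.png

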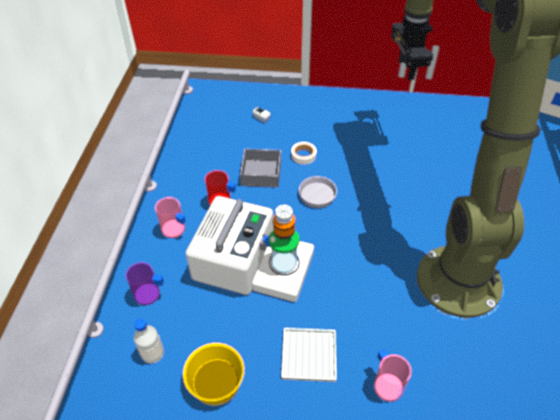

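The scene picture shows the stack (filter, trap, green lid, clear jar) at about (303,190), in front of the white unit at (310,245). The dish is at (218,231), the basin at (207,268), the tray at (351,203), the tub at (400,227), the bottle at (413,257) and the tape at (172,251).

Things that could be taken for the jar are the red (255,277), pink (306,295), purple (376,281) and pink (345,167) cups. I choose the clear frosted jar under the green lid, and I'll check that in a close crop.

```bash
python3 - <<'E'
from h import *
np.set_printoptions(precision=4,suppress=True)
for t in('s0','d0'):
    c=load(t);P=cloud(c)
    seeds={'s0':dict(dish=(218,231),basin=(207,268),tray=(351,203),tub=(400,227),bottle=(413,257),tape=(172,251)),
     'd0':dict(dish=(317,192),basin=(262,167),tray=(309,354),tub=(214,374),bottle=(148,342),tape=(303,152))}[t]
    H=dict(dish=.024,basin=.05,tray=.014,tub=.06,bottle=.15,tape=.025)
    for n,(u,v) in seeds.items():
        p=onz(c,u,v,H[n]*.5)
        ok=(c['depth']>0)&(np.hypot(P[...,0]-p[0],P[...,1]-p[1])<.1)
        q=P[ok&(abs(P[...,2]-H[n])<(.005 if H[n]>.02 else .004))].astype(np.float32)
        if len(q)<6: print(t,n,p,len(q));continue
        r=cv2.minAreaRect(q[:,:2]*1000); e=cv2.minEnclosingCircle(q[:,:2]*1000)
        print(t,n,len(q),'rect',np.round(r[0]),np.round(r[1]),round(r[2],1),'circ',np.round(e[0]),round(e[1]),'zmax',q[:,2].max())
a=cv2.resize(load('s0')['pixels'][150:280,240:380],None,fx=4,fy=4,interpolation=3)
b=cv2.resize(load('d0')['pixels'][180:310,180:330],None,fx=4,fy=4,interpolation=3)
cv2.imwrite('pics/c0.png',a);cv2.imwrite('pics/c1.png',b)
c=load('d0')
P=cloud(c)
for z0,z1 in((.1,.135),(.135,.18),(.18,.2),(.2,.245),(.245,.3)):
  for t in('s0','d0'):
    P=cloud(load(t));m=(P[...,2]>z0)&(P[...,2]<z1)&(load(t)['depth']>0)&(P[...,1]<.0+.4)&(P[...,0]>.4)&(P[...,0]<.62)&(P[...,1]>-.3)
    q=P[m];print(t,z0,len(q),np.percentile(q,[1,50,99],axis=0).round(3).tolist() if len(q) else '')
E
```

```text
s0 dish 140 rect [ 396. -269.] [111. 117.] 87.8 circ [ 397. -268.] 60 zmax 0.028837012
s0 basin 225 rect [ 582. -344.] [125. 118.] 2.4 circ [ 582. -345.] 82 zmax 0.054883294
s0 tray 152 rect [381. 257.] [134. 129.] 2.4 circ [381. 257.] 87 zmax 0.017926628
s0 tub 189 rect [590. 347.] [136. 140.] 35.6 circ [590. 348.] 72 zmax 0.06478735
s0 bottle 43 rect [759. 295.] [20. 27.] 81.4 circ [759. 294.] 14 zmax 0.15497456
s0 tape 208 rect [ 479. -428.] [134.  79.] 22.5 circ [ 479. -419.] 71 zmax 0.029970108
d0 dish 181 rect [ 397. -273.] [115. 116.] 45.9 circ [ 398. -272.] 60 zmax 0.028956952
d0 basin 241 rect [ 582. -347.] [119. 127.] 2.4 circ [ 579. -347.] 83 zmax 0.054872043
d0 tray 339 rect [381. 255.] [126. 131.] 2.9 circ [381. 255.] 88 zmax 0.017994968
d0 tub 490 rect [591. 344.] [137. 135.] 59.3 circ [591. 344.] 70 zmax 0.064944156
d0 bottle 99 rect [758. 292.] [23. 28.] 40.7 circ [757. 292.] 15 zmax 0.15452349
d0 tape 198 rect [ 476. -426.] [135.  82.] 36.9 circ [ 482. -432.] 69 zmax 0.029974401
s0 0.1 789 [[0.475, -0.11, 0.103], [0.566, -0.019, 0.129], [0.619, 0.101, 0.135]]
d0 0.1 2333 [[0.442, -0.101, 0.101], [0.562, 0.023, 0.129], [0.618, 0.106, 0.135]]
s0 0.135 599 [[0.443, -0.083, 0.135], [0.556, -0.0, 0.148], [0.62, 0.065, 0.178]]
d0 0.135 1136 [[0.432, -0.079, 0.135], [0.556, 0.024, 0.148], [0.619, 0.068, 0.178]]
s0 0.18 78 [[0.461, -0.007, 0.18], [0.489, 0.01, 0.19], [0.497, 0.041, 0.2]]
d0 0.18 105 [[0.441, 0.019, 0.18], [0.466, 0.04, 0.19], [0.492, 0.045, 0.2]]
s0 0.2 189 [[0.451, -0.006, 0.201], [0.484, 0.013, 0.221], [0.496, 0.045, 0.243]]
d0 0.2 328 [[0.441, 0.005, 0.2], [0.465, 0.034, 0.221], [0.492, 0.045, 0.244]]
s0 0.245 84 [[0.45, 0.001, 0.245], [0.473, 0.019, 0.251], [0.488, 0.038, 0.259]]
d0 0.245 187 [[0.449, -0.002, 0.246], [0.467, 0.021, 0.252], [0.485, 0.037, 0.261]]
```

View pics/c0.png

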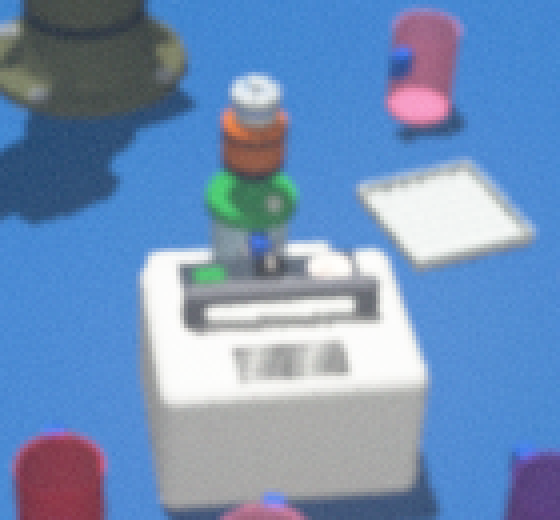

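View pics/c1.png

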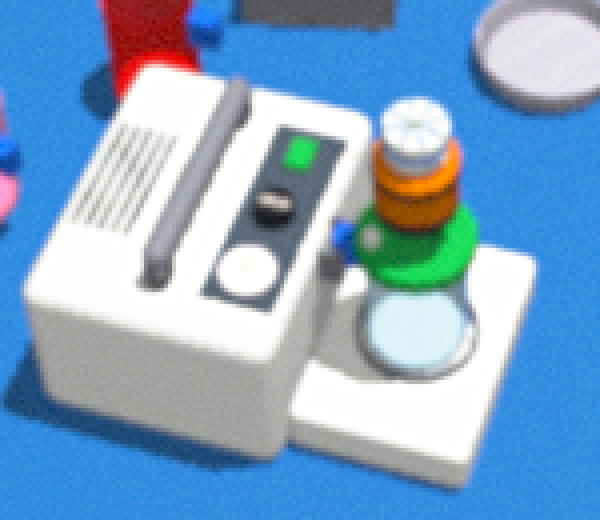

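The crops confirm the choice: the clear jar sits in the ring under the green lid, with its port at c0 (272,203) and its blue lug pointing to the unit, and the amber trap and white filter are on top. I'll get the unit's yaw and a sharper stack axis, then move.

```bash
python3 - <<'E'
from h import *
from scipy.optimize import least_squares
for t in('s0','d0'):
    c=load(t);P=cloud(c);D=c['depth']>0
    B=D&(P[...,0]>.4)&(P[...,0]<.8)&(abs(P[...,1]-.01)<.16)
    q=P[B&(abs(P[...,2]-.128)<.006)&(P[...,0]>.5)].astype(np.float32)*1000
    print(t,'housing',cv2.minAreaRect(q[:,:2]))
    N=D&(np.hypot(P[...,0]-.468,P[...,1]-.019)<.05)
    for n,z0,z1,r in(('filter',.228,.248,.02),('trap',.178,.216,.027)):
        q=P[N&(P[...,2]>z0)&(P[...,2]<z1)]
        f=least_squares(lambda p:np.hypot(q[:,0]-p[0],q[:,1]-p[1])-r,[.468,.019],loss='soft_l1',f_scale=.001)
        print(n,f.x.round(4),len(q),abs(f.fun).mean().round(4))
    q=P[N&(P[...,2]>.2495)&(P[...,2]<.254)];print('ftop',q.mean(0).round(4), P[N][:,2].max())
    C=c['pixels'].astype(int); g=(C[...,1]-np.maximum(C[...,0],C[...,2])>60)&N; q=P[g&(P[...,2]>.143)&(P[...,2]<.151)]; print('lid',cv2.minEnclosingCircle(q[:,:2].astype(np.float32)*1000), np.median(q[:,2]))
E
```

```text
Traceback (most recent call last):
cv2.error: OpenCV(4.12.0) /io/opencv/modules/imgproc/src/convhull.cpp:143: error: (-215:Assertion failed) total >= 0 && (depth == CV_32F || depth == CV_32S) in function 'convexHull'
```

```bash
python3 -m jog '[{"dp":[3,0,-6]},{"dp":[8,0,-12]},{"dp":[14,-3,-14]},{"dp":[20,-6,-14]},{"dp":[26,-10,-14]},{"dp":[30,-15,-14]},{"dp":[32,-20,-14]},{"dp":[33,-26,-14]}]' 20
```

```text
validation failed for argument at $[0]...
```

```bash
python3 - <<'E'
from h import *
from scipy.optimize import least_squares
for t in('s0','d0'):
    c=load(t);P=cloud(c);D=c['depth']>0
    B=D&(P[...,0]>.4)&(P[...,0]<.8)&(abs(P[...,1]-.01)<.16)
    q=(P[B&(abs(P[...,2]-.128)<.006)&(P[...,0]>.5)]*1000).astype(np.float32)
    print(t,'housing',cv2.minAreaRect(q[:,:2].copy()))
    N=D&(np.hypot(P[...,0]-.468,P[...,1]-.019)<.05)
    for n,z0,z1,r in(('filter',.228,.248,.02),('trap',.178,.216,.027)):
        q=P[N&(P[...,2]>z0)&(P[...,2]<z1)]
        f=least_squares(lambda p:np.hypot(q[:,0]-p[0],q[:,1]-p[1])-r,[.468,.019],loss='soft_l1',f_scale=.001)
        print(n,f.x.round(4),len(q),abs(f.fun).mean().round(4))
    q=P[N&(P[...,2]>.2495)&(P[...,2]<.254)];print('ftop',q.mean(0).round(4), P[N][:,2].max())
    C=c['pixels'].astype(int); g=(C[...,1]-np.maximum(C[...,0],C[...,2])>60)&N; q=P[g&(P[...,2]>.143)&(P[...,2]<.151)]; print('lid',cv2.minEnclosingCircle((q[:,:2]*1000).astype(np.float32)), np.median(q[:,2]))
E
```

```text
s0 housing ((598.0906372070312, -4.718025207519531), (205.15953063964844, 200.51499938964844), 79.18917083740234)
filter [0.467  0.0214] 55 0.0015
trap [0.4664 0.0211] 149 0.0015
ftop [0.4704 0.0209 0.2515] 0.25973427672441673
lid ((472.5581970214844, 19.580059051513672), 35.668739318847656) 0.14700619660201236
d0 housing ((600.4692993164062, -5.488128662109375), (210.96145629882812, 187.4722442626953), 78.82852172851562)
filter [0.4677 0.016 ] 90 0.0013
trap [0.4678 0.0163] 212 0.0009
ftop [0.4673 0.0192 0.2517] 0.261673732030151
lid ((466.6419372558594, 21.12411880493164), 37.42630386352539) 0.1477280466542878
```

```bash
python3 -m jog '[{"dp":[3,0,-6],"twist":0,"fingers":1},{"dp":[8,0,-12],"twist":0,"fingers":1},{"dp":[14,-3,-14],"twist":0,"fingers":1},{"dp":[20,-6,-14],"twist":0,"fingers":1},{"dp":[26,-10,-14],"twist":0,"fingers":1},{"dp":[30,-15,-14],"twist":0,"fingers":1},{"dp":[32,-20,-14],"twist":0,"fingers":1},{"dp":[33,-26,-14],"twist":0,"fingers":1}]' 20
```

```text
time_s: 1.15
tool_pos: [0.4123, -0.322, 0.3618]
tool_rot: [-179.9, -0.0, 13.6]
force: [0.2, -0.3, -1.0]
grip_width: 0.0868
grasp_force: 0.0
```

```bash
python3 -m jog '[{"dp":[2,-5,0],"twist":8,"fingers":1},{"dp":[5,-11,0],"twist":16,"fingers":1},{"dp":[8,-17,0],"twist":24.6,"fingers":1},{"dp":[10.5,-23,0],"twist":24.6,"fingers":1},{"dp":[12.9,-29.9,0],"twist":24.6,"fingers":1},{"dp":[12.9,-29.9,0],"twist":24.6,"fingers":1},{"dp":[12.9,-29.9,0],"twist":24.6,"fingers":1}]' 20; python3 - <<'E'
from h import *
cap('wrist','w1'); print(env.get_obs()['tool_pos'],env.get_obs()['tool_rot'],env.get_obs()['qpos'])
E
```

```text
time_s: 2.02
tool_pos: [0.4664, -0.002, 0.3625]
tool_rot: [180.0, -0.0, -10.8]
force: [-0.0, -0.2, -0.4]
grip_width: 0.0868
grasp_force: 0.0
[ 0.4664166  -0.00424215  0.36238059] [ 1.79943768e+02  6.29875114e-03 -1.10448655e+01] [  37.52732212   -5.6558545   -36.59055195   92.82072514   -3.315116
   91.73874876 -100.07413285]
```

View pics/w1.png

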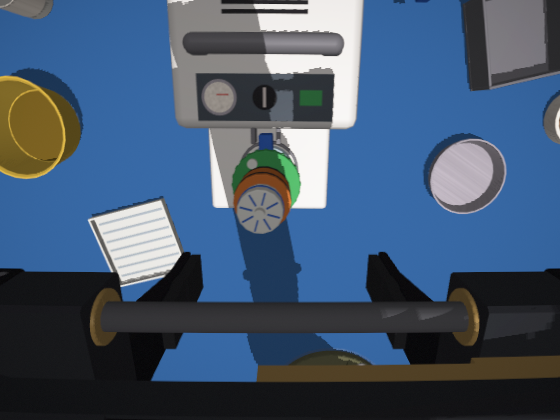

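The wrist view shows the filter top at (260,210), the trap and green lid beneath it, the blue lug at (265,142), and the unit square with the picture, so the yaw is right. I'll refine the positions from here.

```bash
cat >> h.py <<'E'
from scipy.optimize import least_squares
def circ(c,z0,z1,r,g):
    P=cloud(c); q=P[(c['depth']>0)&(np.hypot(P[...,0]-g[0],P[...,1]-g[1])<.05)&(P[...,2]>z0)&(P[...,2]<z1)]
    f=least_squares(lambda p:np.hypot(q[:,0]-p[0],q[:,1]-p[1])-r,g,loss='soft_l1',f_scale=.001); return f.x.round(4),len(q),abs(f.fun).mean().round(4)
E
python3 - <<'E'
from h import *
c=load('w1')
print(circ(c,.23,.248,.02,[.467,.019]),circ(c,.178,.216,.027,[.467,.019]))
P=cloud(c);D=c['depth']>0
q=P[D&(P[...,2]>.2485)&(P[...,2]<.254)&(np.hypot(P[...,0]-.467,P[...,1]-.019)<.04)]
print(cv2.minEnclosingCircle((q[:,:2]*1000).astype(np.float32)),np.median(q[:,2]))
C=c['pixels'].astype(int); g=(C[...,0]-C[...,2]>60)&D&(P[...,2]>.09)&(P[...,2]<.14)&(np.hypot(P[...,0]-.52,P[...,1]-.01)<.04)
q=P[g]; print('lug',len(q),q.min(0),q.max(0),np.median(q,0)); 
q=P[D&(abs(P[...,2]-.128)<.004)&(P[...,0]>.5)&(abs(P[...,1])<.15)];print(cv2.minAreaRect((q[:,:2]*1000).astype(np.float32)))
E
```

```text
(array([0.4689, 0.0185]), 265, np.float64(0.0009)) (array([0.4689, 0.0184]), 338, np.float64(0.0002))
((469.2691345214844, 18.411466598510742), 19.67445945739746) 0.24953358349543553
lug 201 [0.50530002 0.00222328 0.11090787] [0.52406999 0.0185194  0.13163694] [0.51545799 0.0098106  0.12928073]
((580.5491943359375, -2.4158172607421875), (204.06802368164062, 158.5975799560547), 79.03472137451172)
```

```bash
python3 -m jog '[{"dp":[-0.2,-2.25,0],"twist":0,"fingers":1},{"dp":[-0.2,-2.25,2],"twist":0,"fingers":1},{"dp":[-0.2,-2.25,5],"twist":0,"fingers":1},{"dp":[-0.2,-2.25,8],"twist":0,"fingers":1},{"dp":[-0.2,-2.25,10],"twist":0,"fingers":1},{"dp":[-0.2,-2.25,10],"twist":0,"fingers":1},{"dp":[-0.2,-2.25,10],"twist":0,"fingers":1}]' 20
```

```text
time_s: 2.95
tool_pos: [0.4694, 0.0173, 0.2633]
tool_rot: [180.0, -0.1, -11.2]
force: [0.5, -0.2, 0.3]
grip_width: 0.0867
grasp_force: 0.0
```

```bash
python3 -m jog '[{"dp":[0,-0.1,2],"twist":0,"fingers":1},{"dp":[0,-0.1,3.65],"twist":0,"fingers":1},{"dp":[0,-0.1,3.65],"twist":0,"fingers":1},{"dp":[0,-0.1,3.65],"twist":0,"fingers":0.45},{"dp":[0,-0.1,3.65],"twist":0,"fingers":0.3},{"dp":[0,-0.1,3.65],"twist":0,"fingers":0.3},{"dp":[0,-0.1,3.65],"twist":0,"fingers":0.3}]' 20
```

```text
time_s: 3.82
tool_pos: [0.4692, 0.0195, 0.2262]
tool_rot: [180.0, -0.0, -11.1]
force: [-0.3, 0.1, 0.3]
grip_width: 0.0548
grasp_force: 0.0
```

```bash
python3 -m jog '[{"dp":[0,0,0],"twist":0,"fingers":0.2},{"dp":[0,0,0],"twist":0,"fingers":0.2},{"dp":[0,0,0],"twist":0,"fingers":0.2},{"dp":[0,0,0],"twist":0,"fingers":0.2},{"dp":[0,0,0],"twist":0,"fingers":0.2}]' 15
```

```text
time_s: 4.45
tool_pos: [0.4692, 0.0196, 0.226]
tool_rot: [180.0, -0.0, -11.1]
force: [0.2, -0.1, -0.4]
grip_width: 0.0396
grasp_force: 15.0
```

```bash
python3 -m jog '[{"dp":[0,0,-1],"twist":0,"fingers":0.2},{"dp":[0,0,-2],"twist":0,"fingers":0.2},{"dp":[0,0,-5],"twist":0,"fingers":0.2},{"dp":[0.5,-3,-7],"twist":0,"fingers":0.2},{"dp":[1.5,-9,-7],"twist":0,"fingers":0.2},{"dp":[2.5,-15,-7],"twist":0,"fingers":0.2},{"dp":[3.5,-21,-7],"twist":0,"fingers":0.2},{"dp":[4.5,-27,-7],"twist":0,"fingers":0.2}]'; python3 - <<'E'
from h import *
print(env.get_obs()['tool_pos'],env.get_obs()['qpos'])
E
```

```text
time_s: 5.45
tool_pos: [0.5667, 0.2769, 0.2968]
tool_rot: [-180.0, -0.1, -11.2]
force: [0.8, -0.2, -0.2]
grip_width: 0.0395
grasp_force: 15.0
[0.56668225 0.27685103 0.29679712] [  10.16978822   21.72264207  -51.87487849   77.9919626    16.97134831
   88.21303654 -141.39007356]
```

```bash
python3 -m jog '[{"dp":[0.6,-4,0],"twist":-10,"fingers":0.2},{"dp":[1.1,-7.2,0],"twist":-20,"fingers":0.2},{"dp":[1.1,-7.2,4],"twist":-30,"fingers":0.2},{"dp":[1.1,-7.2,9],"twist":-30,"fingers":0.2},{"dp":[1.1,-7.2,15],"twist":-30,"fingers":0.2},{"dp":[1.1,-7.2,20],"twist":-30,"fingers":0.2},{"dp":[1.1,-7.2,25],"twist":-30,"fingers":0.2},{"dp":[1.1,-7.2,25.5],"twist":-30,"fingers":0.2}]'
```

```text
time_s: 6.45
tool_pos: [0.5882, 0.3419, 0.0372]
tool_rot: [179.9, 0.4, 18.9]
force: [-0.4, -0.0, 0.3]
grip_width: 0.0394
grasp_force: 15.0
```

```bash
python3 -m jog '[{"dp":[0,0,0],"twist":0,"fingers":0.2},{"dp":[0,0,0],"twist":0,"fingers":0.2},{"dp":[0,0,0],"twist":0,"fingers":0.6},{"dp":[0,0,0],"twist":0,"fingers":0.6},{"dp":[0,0,0],"twist":0,"fingers":0.6},{"dp":[0,0,0],"twist":0,"fingers":0.6},{"dp":[0,0,0],"twist":0,"fingers":0.6},{"dp":[0,0,-2],"twist":0,"fingers":0.6}]'
```

```text
time_s: 7.45
tool_pos: [0.5888, 0.3434, 0.0599]
tool_rot: [180.0, 0.2, 18.9]
force: [-0.5, 0.2, 0.2]
grip_width: 0.052
grasp_force: 0.0
```

```bash
python3 -m jog '[{"dp":[0,0,-5],"twist":0,"fingers":1},{"dp":[0,0,-11],"twist":0,"fingers":1},{"dp":[0,0,-17],"twist":0,"fingers":1},{"dp":[0,0,-22],"twist":0,"fingers":1},{"dp":[0,0,-22],"twist":10,"fingers":1},{"dp":[0,0,-22],"twist":20,"fingers":1},{"dp":[0,0,-22],"twist":29.9,"fingers":1},{"dp":[0,0,-22],"twist":29.9,"fingers":1}]'; python3 - <<'E'
from h import *
c=cap('side','d1'); a=cap('scene','s1')
cv2.imwrite('pics/v1.png',np.hstack([cv2.resize(c['pixels'][300:420,150:300],None,fx=2.6,fy=2.6),cv2.resize(a['pixels'][150:270,300:450],None,fx=2.6,fy=2.6)]))
o=env.get_obs();print(o['tool_pos'],o['tool_rot'],o['qpos'])
E
```

```text
time_s: 8.45
tool_pos: [0.5897, 0.3448, 0.2825]
tool_rot: [-180.0, -0.1, -10.9]
force: [0.4, -0.1, -0.1]
grip_width: 0.087
grasp_force: 0.0
[0.58969641 0.34471236 0.28191227] [-1.79965303e+02 -4.08287474e-02 -1.07877152e+01] [   0.61084085   28.95188184  -50.30422837   71.0559117    21.88406121
   89.46940244 -146.87891374]
```

View pics/v1.png

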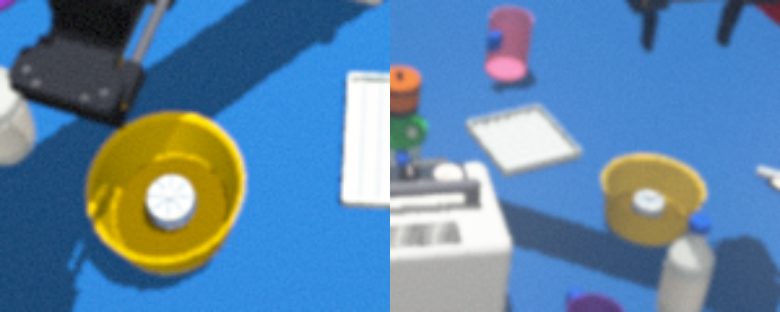

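The filter stands in the middle of the yellow tub, at v1 (170,200) and (648,202). Now back for the trap.

```bash
python3 -m jog '[{"dp":[-0.5,4,0],"twist":0,"fingers":1},{"dp":[-1.5,10,0],"twist":0,"fingers":1},{"dp":[-2.6,16,0],"twist":0,"fingers":1},{"dp":[-3.6,22,0],"twist":0,"fingers":1},{"dp":[-4.6,28,0],"twist":0,"fingers":1},{"dp":[-5.65,34.3,0],"twist":0.2,"fingers":1},{"dp":[-5.65,34.3,0],"twist":0.2,"fingers":1},{"dp":[-5.65,34.3,0],"twist":0.2,"fingers":1}]' 20;python3 - <<'E'
from h import *
c=cap('wrist','w2'); print(circ(c,.178,.216,.027,[.467,.019]))
o=env.get_obs();print(o['tool_pos'],o['tool_rot'])
E
```

```text
time_s: 9.55
tool_pos: [0.4692, 0.0191, 0.2814]
tool_rot: [180.0, -0.0, -11.1]
force: [-1.0, 1.4, 0.3]
grip_width: 0.0872
grasp_force: 0.0
(array([0.4689, 0.0185]), 698, np.float64(0.0002))
[0.46929788 0.02001267 0.2812782 ] [-1.79979308e+02 -2.60295001e-02 -1.09946650e+01]
```

```bash
python3 -m jog '[{"dp":[0,0.1,3],"twist":0,"fingers":1},{"dp":[0,0.1,6],"twist":0,"fingers":1},{"dp":[0,0.1,8],"twist":0,"fingers":1},{"dp":[0,0.1,8.9],"twist":0,"fingers":1},{"dp":[0,0.1,8.9],"twist":0,"fingers":1},{"dp":[0,0.1,8.9],"twist":0,"fingers":0.4},{"dp":[0,0.1,8.9],"twist":0,"fingers":0.4},{"dp":[0,0.1,8.9],"twist":0,"fingers":0.4}]' 20
```

```text
time_s: 10.6
tool_pos: [0.4691, 0.0174, 0.1925]
tool_rot: [180.0, -0.1, -11.2]
force: [-1.0, -0.2, 0.1]
grip_width: 0.065
grasp_force: 0.0
```

```bash
python3 -m jog '[{"dp":[0,0,0],"twist":0,"fingers":0.4},{"dp":[0,0,0],"twist":0,"fingers":0.4},{"dp":[0,0,0],"twist":0,"fingers":0.4}]' 20
```

```text
time_s: 10.98
tool_pos: [0.4689, 0.0175, 0.1921]
tool_rot: [180.0, -0.0, -11.2]
force: [-0.2, 0.6, 1.1]
grip_width: 0.0535
grasp_force: 20.0
```

```bash
python3 -m jog '[{"dp":[0,0,-1],"twist":0,"fingers":0.4},{"dp":[0,0,-2.5],"twist":0,"fingers":0.4},{"dp":[0,0,-5],"twist":0,"fingers":0.4},{"dp":[0,1,-7],"twist":0,"fingers":0.4},{"dp":[-0.2,5,-7],"twist":0,"fingers":0.4},{"dp":[-0.5,10,-7],"twist":0,"fingers":0.4},{"dp":[-0.8,15,-7],"twist":0,"fingers":0.4},{"dp":[-1,19,-7],"twist":0,"fingers":0.4}]'
```

```text
time_s: 11.98
tool_pos: [0.4216, -0.1692, 0.2632]
tool_rot: [179.9, -0.1, -11.3]
force: [0.1, -0.7, 0.1]
grip_width: 0.0537
grasp_force: 20.0
```

```bash
python3 -m jog '[{"dp":[-0.2,4,0],"twist":0,"fingers":0.4},{"dp":[-0.4,8,0],"twist":0,"fingers":0.4},{"dp":[-0.5,10.5,0],"twist":0,"fingers":0.4},{"dp":[-0.5,10.5,0],"twist":0,"fingers":0.4},{"dp":[-0.5,10.5,0],"twist":0,"fingers":0.4}]'; python3 - <<'E'
from h import *
o=env.get_obs();print(o['tool_pos'],o['tool_rot'],o['qpos'],o['grip_width'])
for n in('side','wrist'):
    c=cap(n,n[0]+'3');P=cloud(c);D=c['depth']>0
    q=P[D&(abs(P[...,2]-.023)<.004)&(np.hypot(P[...,0]-.397,P[...,1]+.271)<.075)]
    print(n,cv2.minEnclosingCircle((q[:,:2]*1000).astype(np.float32)),len(q)) if len(q) else 0
E
```

```text
time_s: 12.6
tool_pos: [0.3975, -0.268, 0.2626]
tool_rot: [-180.0, -0.0, -11.1]
force: [0.1, -0.9, -2.1]
grip_width: 0.0533
grasp_force: 20.0
[ 0.39748642 -0.26796167  0.26258262] [-1.79977769e+02 -3.67468290e-02 -1.11225354e+01] [ 57.6879906   -2.74823744 -25.7412729  102.09395613  -1.24465067
  80.35771512 -68.94207698] 0.05327606027549784
side ((398.10186767578125, -275.5115661621094), 61.352508544921875) 161
wrist ((398.5048828125, -271.39617919921875), 57.69119644165039) 867
```

```bash
python3 -m jog '[{"dp":[0.15,0.3,4],"twist":0,"fingers":0.4},{"dp":[0.15,0.3,9],"twist":0,"fingers":0.4},{"dp":[0.15,0.3,14],"twist":0,"fingers":0.4},{"dp":[0.15,0.3,18],"twist":0,"fingers":0.4},{"dp":[0.15,0.3,21],"twist":0,"fingers":0.4},{"dp":[0.15,0.3,22.8],"twist":0,"fingers":0.4},{"dp":[0.15,0.3,22.8],"twist":0,"fingers":0.4},{"dp":[0.15,0.3,22.8],"twist":0,"fingers":0.4}]'
```

```text
time_s: 13.7
tool_pos: [0.3987, -0.2722, 0.035]
tool_rot: [180.0, -0.1, -11.1]
force: [-0.1, -0.3, -0.9]
grip_width: 0.0534
grasp_force: 20.0
```

```bash
python3 -m jog '[{"dp":[0,0,0.3],"twist":0,"fingers":0.4},{"dp":[0,0,0.6],"twist":0,"fingers":0.4},{"dp":[0,0,0.9],"twist":0,"fingers":0.4},{"dp":[0,0,1.1],"twist":0,"fingers":0.4},{"dp":[0,0,1.2],"twist":0,"fingers":0.4},{"dp":[0,0,1.2],"twist":0,"fingers":0.4}]'
```

```text
time_s: 14.45
tool_pos: [0.3977, -0.2722, 0.0219]
tool_rot: [-180.0, 0.0, -11.2]
force: [0.5, -0.2, -0.7]
grip_width: 0.0533
grasp_force: 20.0
```

Another millimetre down, then release with a small opening and rise.

```bash
python3 -m jog '[{"dp":[0,0,0.1],"twist":0,"fingers":0.4},{"dp":[0,0,0.1],"twist":0,"fingers":0.72},{"dp":[0,0,0.1],"twist":0,"fingers":0.72},{"dp":[0,0,0.1],"twist":0,"fingers":0.72},{"dp":[0,0,0.1],"twist":0,"fingers":0.72},{"dp":[0,0,0.1],"twist":0,"fingers":0.72}]'
```

```text
time_s: 15.2
tool_pos: [0.3977, -0.2723, 0.021]
tool_rot: [180.0, 0.0, -11.2]
force: [0.1, 0.2, 0.2]
grip_width: 0.0628
grasp_force: 0.0
```

```bash
python3 -m jog '[{"dp":[0,0,-1],"twist":0,"fingers":0.72},{"dp":[0,0,-4],"twist":0,"fingers":0.72},{"dp":[0,0,-9],"twist":0,"fingers":1},{"dp":[0,0,-15],"twist":0,"fingers":1},{"dp":[0,0,-21],"twist":0,"fingers":1},{"dp":[0,0,-21],"twist":0,"fingers":1},{"dp":[0,0,-21],"twist":0,"fingers":1}]'; python3 - <<'E'
from h import *
o=env.get_obs();print(o['tool_pos'],o['tool_rot'])
c=cap('wrist','w4');cap('side','d4');print(circ(c,.01,.04,.027,[.398,-.272])); P=cloud(c); 
q=P[(np.hypot(P[...,0]-.398,P[...,1]+.272)<.024)&(np.hypot(P[...,0]-.398,P[...,1]+.272)>.01)&(c['depth']>0)];print(np.median(q[:,2]))
E
```

```text
time_s: 16.08
tool_pos: [0.3976, -0.2721, 0.2312]
tool_rot: [180.0, -0.0, -11.2]
force: [-0.1, 0.4, -0.4]
grip_width: 0.087
grasp_force: 0.0
[ 0.39758371 -0.27213787  0.23119197] [ 1.79967505e+02 -1.43366389e-02 -1.11871396e+01]
(array([ 0.3975, -0.2729]), 146, np.float64(0.0003))
0.04850836619203843
```

The trap stands in the dish, 2 mm off centre with its top at 49 mm. Now the lid.

```bash
python3 -m jog '[{"dp":[0.2,-4,0],"twist":0,"fingers":1},{"dp":[0.4,-10,0],"twist":0,"fingers":1},{"dp":[0.7,-16,0],"twist":0,"fingers":1},{"dp":[1,-22,0],"twist":0,"fingers":1},{"dp":[1.2,-27,0],"twist":0,"fingers":1},{"dp":[1.35,-29.9,0],"twist":0,"fingers":1},{"dp":[1.35,-29.9,0],"twist":0,"fingers":1},{"dp":[1.35,-29.9,0],"twist":0,"fingers":1}]' 25;python3 - <<'E'
from h import *
c=cap('wrist','w5'); print(circ(c,.15,.17,.014,[.469,.0185]))
P=cloud(c);q=P[(np.hypot(P[...,0]-.469,P[...,1]-.0185)<.037)&(c['depth']>0)];print(np.histogram(q[:,2],bins=np.arange(.12,.2,.002)))
o=env.get_obs();print(o['tool_pos'],o['tool_rot'])
E
```

```text
time_s: 17.18
tool_pos: [0.4683, 0.0173, 0.23]
tool_rot: [180.0, 0.1, -11.2]
force: [0.6, 0.2, -0.5]
grip_width: 0.087
grasp_force: 0.0
(array([0.4834, 0.0281]), 474, np.float64(0.0046))
(array([   0,    0,    0,    0,    0,    0,    0,    0,    0,    0,    0,
         75, 4225,  925,   35,   67,  170,   28,   22,   33,   27,   32,
         31,   27,   37,   37,  880,  184,   13,   16,   52,   99,    1,
          0,    0,    0,    0,    0,    0,    0]), array([0.12 , 0.122, 0.124, 0.126, 0.128, 0.13 , 0.132, 0.134, 0.136,
       0.138, 0.14 , 0.142, 0.144, 0.146, 0.148, 0.15 , 0.152, 0.154,
       0.156, 0.158, 0.16 , 0.162, 0.164, 0.166, 0.168, 0.17 , 0.172,
       0.174, 0.176, 0.178, 0.18 , 0.182, 0.184, 0.186, 0.188, 0.19 ,
       0.192, 0.194, 0.196, 0.198, 0.2  ]))
[0.46843351 0.0169243  0.23019268] [ 1.79972768e+02  9.51836239e-02 -1.13090844e+01]
```

View pics/w5.png

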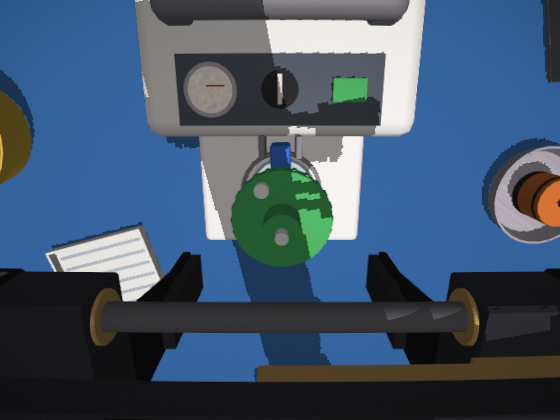

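The lid is still on the jar. Its tower is at (281,225), and its port at (262,190) is clear of the fingers' path. The lug is at (280,155) and the trap is in the dish at the right.

```bash
python3 - <<'E'
from h import *
c=load('w5');P=cloud(c);r=np.hypot(P[...,0]-.469,P[...,1]-.0185);D=c['depth']>0
q=P[(r<.03)&D&(P[...,2]>.172)&(P[...,2]<.176)];print(cv2.minEnclosingCircle((q[:,:2]*1000).astype(np.float32)))
q=P[(r<.045)&D&(P[...,2]>.143)&(P[...,2]<.148)];print(cv2.minEnclosingCircle((q[:,:2]*1000).astype(np.float32)))
E
```

```text
((469.0603942871094, 18.1246337890625), 14.377154350280762)
((469.34619140625, 18.686195373535156), 39.33641815185547)
```

```bash
python3 -m jog '[{"dp":[0,-0.15,3],"twist":0,"fingers":1},{"dp":[0,-0.15,6],"twist":0,"fingers":0.8},{"dp":[0,-0.15,7.5],"twist":0,"fingers":0.7},{"dp":[0,-0.15,8.1],"twist":0,"fingers":0.6},{"dp":[0,-0.15,8.1],"twist":0,"fingers":0.1},{"dp":[0,-0.15,8.1],"twist":0,"fingers":0.1},{"dp":[0,-0.15,8.1],"twist":0,"fingers":0.1},{"dp":[0,-0.15,8.1],"twist":0,"fingers":0.1}]' 25
```

```text
time_s: 18.23
tool_pos: [0.4696, 0.0198, 0.1504]
tool_rot: [180.0, -0.0, -11.2]
force: [0.3, 0.6, 1.6]
grip_width: 0.0271
grasp_force: 25.0
```

```bash
python3 -m jog '[{"dp":[0,0,0],"twist":0,"fingers":0.1},{"dp":[0,0,0],"twist":0,"fingers":0.1},{"dp":[0,0,0],"twist":0,"fingers":0.1},{"dp":[0,0,0],"twist":0,"fingers":0.1},{"dp":[0,0,0],"twist":0,"fingers":0.1}]' 25
```

```text
time_s: 18.85
tool_pos: [0.4696, 0.0199, 0.1503]
tool_rot: [180.0, -0.0, -11.2]
force: [-0.6, -0.7, 5.2]
grip_width: 0.0273
grasp_force: 25.0
```

```bash
python3 -m jog '[{"dp":[0,0,-0.8],"twist":0,"fingers":0.1},{"dp":[0,0,-2],"twist":0,"fingers":0.1},{"dp":[0,0,-4],"twist":0,"fingers":0.1},{"dp":[-0.5,-1,-7],"twist":0,"fingers":0.1},{"dp":[-3,-5,-8],"twist":-7,"fingers":0.1},{"dp":[-6,-10,-8],"twist":-14,"fingers":0.1},{"dp":[-9,-15,-8],"twist":-21,"fingers":0.1},{"dp":[-11,-18,-8],"twist":-28,"fingers":0.1}]'; python3 - <<'E'
from h import *
o=env.get_obs();print(o['tool_pos'],o['tool_rot'],o['qpos'],o['grip_width'])
E
```

```text
time_s: 19.85
tool_pos: [0.3948, 0.2209, 0.2306]
tool_rot: [180.0, -0.0, 17.2]
force: [-0.0, 0.4, -1.1]
grip_width: 0.0275
grasp_force: 25.0
[0.39479508 0.22087799 0.23062296] [ 1.79961538e+02 -4.90848381e-02  1.72431939e+01] [ 31.5713668   -8.14160683 -58.17091968 107.31068678  -7.04493881
  77.05646949 -97.515247  ] 0.0274572073802211
```

```bash
python3 -m jog '[{"dp":[-0.2,-2,0],"twist":0,"fingers":0.1},{"dp":[-0.4,-4,0],"twist":0,"fingers":0.1},{"dp":[-0.4,-4,0],"twist":0,"fingers":0.1},{"dp":[-0.4,-4,0],"twist":0,"fingers":0.1}]'; python3 - <<'E'
from h import *
o=env.get_obs();print(o['tool_pos'],o['tool_rot'],o['qpos'],o['grip_width'])
c=cap('wrist','w6');cap('side','d6')
P=cloud(c);D=c['depth']>0;q=P[D&(abs(P[...,2]-.008)<.008)&(P[...,2]>.002)&(np.hypot(P[...,0]-.381,P[...,1]-.255)<.11)]
print(cv2.minAreaRect((q[:,:2]*1000).astype(np.float32)),len(q))
C=c['pixels'].astype(int); g=(C[...,1]-np.maximum(C[...,0],C[...,2])>40)&D&(np.hypot(P[...,0]-.381,P[...,1]-.255)<.08); q=P[g&(abs(P[...,2]-o['tool_pos'][2])<.03)]
print(len(q),np.histogram(q[:,2],8)); A=np.c_[q[:,:2],np.ones(len(q))]; 
m=abs(q[:,2]-np.median(q[:,2]))<.004; print(np.linalg.lstsq(A[m],q[m,2],rcond=None)[0], np.median(q[:,2]))
cv2.imwrite('pics/v6.png',cv2.resize(np.array(load('d6')['pixels'])[220:400,230:430],None,fx=3,fy=3))
E
```

```text
time_s: 20.35
tool_pos: [0.3813, 0.254, 0.2301]
tool_rot: [180.0, 0.0, 16.8]
force: [-1.4, -0.8, -1.8]
grip_width: 0.0273
grasp_force: 25.0
[0.38130786 0.25401357 0.23007986] [1.79953732e+02 5.74865449e-03 1.67646816e+01] [  30.21916494   -7.20632128  -61.5780337   106.59248009   -6.45802134
   76.94914244 -102.93747072] 0.027256950817730143
((405.3937683105469, 260.39166259765625), (128.2525177001953, 176.98733520507812), 24.121551513671875) 6723
7385 (array([ 103, 6014,    6,    0,    0,    0,    0, 1262]), array([0.2176643 , 0.22236388, 0.22706346, 0.23176303, 0.23646261,
       0.24116219, 0.24586176, 0.25056134, 0.25526092]))
[-0.0047704  -0.00683511  0.22869026] 0.2252243150396784
```

View pics/w6.png

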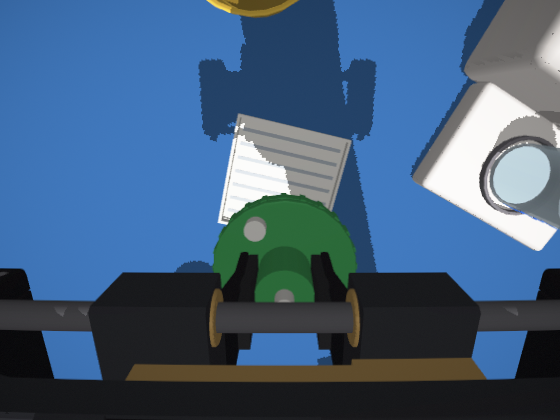

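The lid is held level, and the tray's far corners are at (237,115) and (350,140). The tray position agrees with my estimate, so I'll lower.

```bash
python3 -m jog '[{"dp":[0,-0.1,4],"twist":0,"fingers":0.1},{"dp":[0,-0.1,8],"twist":0,"fingers":0.1},{"dp":[0,-0.1,12],"twist":0,"fingers":0.1},{"dp":[0,-0.1,16],"twist":0,"fingers":0.1},{"dp":[0,-0.1,18.5],"twist":0,"fingers":0.1},{"dp":[0,-0.1,19.8],"twist":0,"fingers":0.1},{"dp":[0,-0.1,19.8],"twist":0,"fingers":0.1},{"dp":[0,-0.1,19.8],"twist":0,"fingers":0.1}]'
```

```text
time_s: 21.45
tool_pos: [0.3816, 0.2562, 0.033]
tool_rot: [180.0, -0.1, 16.8]
force: [0.4, 0.2, -0.7]
grip_width: 0.0274
grasp_force: 25.0
```

```bash
python3 -m jog '[{"dp":[0,0,0.3],"twist":0,"fingers":0.1},{"dp":[0,0,0.6],"twist":0,"fingers":0.1},{"dp":[0,0,0.9],"twist":0,"fingers":0.1},{"dp":[0,0,1.0],"twist":0,"fingers":0.1},{"dp":[0,0,1.05],"twist":0,"fingers":0.1},{"dp":[0,0,1.05],"twist":0,"fingers":0.1}]'
```

```text
time_s: 22.2
tool_pos: [0.3806, 0.2559, 0.0215]
tool_rot: [180.0, 0.0, 16.8]
force: [0.4, -0.0, -0.4]
grip_width: 0.0272
grasp_force: 25.0
```

```bash
python3 -m jog '[{"dp":[0,0,0.1],"twist":0,"fingers":0.1},{"dp":[0,0,0.1],"twist":0,"fingers":0.1},{"dp":[0,0,0.1],"twist":0,"fingers":0.7},{"dp":[0,0,0.1],"twist":0,"fingers":0.7},{"dp":[0,0,0.1],"twist":0,"fingers":0.7},{"dp":[0,0,0.1],"twist":0,"fingers":0.7},{"dp":[0,0,0.1],"twist":0,"fingers":0.7},{"dp":[0,0,0.1],"twist":0,"fingers":0.7}]'
```

```text
time_s: 23.2
tool_pos: [0.3806, 0.2559, 0.0205]
tool_rot: [180.0, 0.0, 16.8]
force: [0.5, 0.1, 0.7]
grip_width: 0.0609
grasp_force: 0.0
```

```bash
python3 -m jog '[{"dp":[0,0,-1],"twist":0,"fingers":0.7},{"dp":[0,0,-4],"twist":0,"fingers":0.7},{"dp":[0,0,-9],"twist":0,"fingers":0.7},{"dp":[0,0,-15],"twist":0,"fingers":0.7},{"dp":[0,0,-21],"twist":0,"fingers":0.7},{"dp":[0,0,-21],"twist":10,"fingers":0.7},{"dp":[0,0,-21],"twist":20,"fingers":0.7},{"dp":[0,0,-21],"twist":28,"fingers":0.7}]';python3 - <<'E'
from h import *
c=cap('side','d7');cap('scene','s7');o=env.get_obs();print(o['tool_pos'],o['tool_rot'])
P=cloud(c);D=c['depth']>0;C=c['pixels'].astype(int); g=(C[...,1]-np.maximum(C[...,0],C[...,2])>40)&D&(np.hypot(P[...,0]-.381,P[...,1]-.255)<.07)
q=P[g];m=abs(q[:,2]-np.median(q[:,2]))<.004;q=q[m];print(np.median(q[:,2]),cv2.minEnclosingCircle((q[:,:2]*1000).astype(np.float32)),np.linalg.lstsq(np.c_[q[:,:2],np.ones(len(q))],q[:,2],rcond=None)[0])
E
```

```text
time_s: 24.2
tool_pos: [0.3805, 0.2564, 0.2309]
tool_rot: [180.0, -0.1, -11.4]
force: [-0.8, 0.2, -0.8]
grip_width: 0.0608
grasp_force: 0.0
[0.38051997 0.2561987  0.23077314] [ 1.79943998e+02 -6.59898678e-02 -1.11811017e+01]
0.018798272796002213 ((379.2223815917969, 255.45269775390625), 39.16635513305664) [0.0006331  0.00085174 0.01844194]
```

The lid lies flat in the tray, 2 mm off centre. Next, over the jar lug.

```bash
python3 -m jog '[{"dp":[3,4,0],"twist":0,"fingers":0.7},{"dp":[7,8,0],"twist":0,"fingers":0.7},{"dp":[11,12.5,0],"twist":0,"fingers":0.7},{"dp":[14.5,17,0],"twist":0,"fingers":0.7},{"dp":[16.5,20,0],"twist":0,"fingers":0.7},{"dp":[17.8,21.6,0],"twist":0,"fingers":0.7},{"dp":[17.8,21.6,0],"twist":0,"fingers":0.7},{"dp":[17.8,21.6,0],"twist":0,"fingers":0.7}]' 40;python3 - <<'E'
from h import *
c=cap('wrist','w8');o=env.get_obs();print(o['tool_pos'],o['tool_rot'])
P=cloud(c);D=c['depth']>0;C=c['pixels'].astype(int);g=(C[...,0]-C[...,2]>50)&D&(P[...,2]>.09)&(P[...,2]<.14)&(np.hypot(P[...,0]-.515,P[...,1]-.01)<.04)
q=P[g]; print(len(q),np.median(q,0),cv2.minAreaRect((q[q[:,2]>.124][:,:2]*1000).astype(np.float32)))
E
```

```text
time_s: 25.3
tool_pos: [0.5129, 0.0118, 0.2307]
tool_rot: [-180.0, 0.0, -11.0]
force: [-0.3, 0.3, -0.6]
grip_width: 0.0607
grasp_force: 0.0
[0.51288023 0.01177792 0.23074783] [ 1.79990425e+02 -1.07418893e-02 -1.09738139e+01]
592 [0.51585599 0.01080942 0.12905464] ((512.9210815429688, 11.546727180480957), (14.60461711883545, 21.935585021972656), 79.15838623046875)
```

View pics/w8.png

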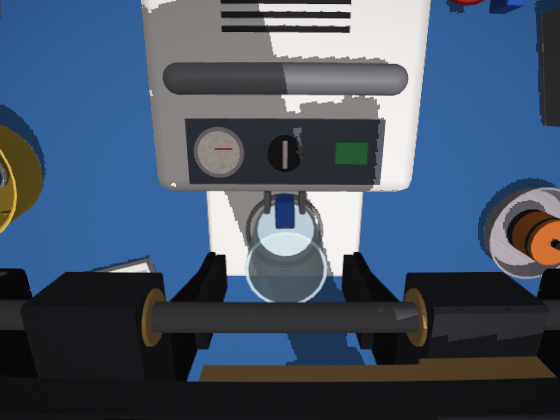

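The lug is at (285,211) between two grey slot cheeks at (268,202) and (303,202). I need the cheeks' height and reach.

```bash
python3 - <<'E'
from h import *
for t in('w8','w5','d7'):
    c=load(t);P=cloud(c);D=c['depth']>0
    a=np.deg2rad(-11);d=P-np.array([.469,.0185,0]);X=d[...,0]*np.cos(a)+d[...,1]*np.sin(a);Y=-d[...,0]*np.sin(a)+d[...,1]*np.cos(a)
    for s in(1,-1):
        m=D&(X>.035)&(X<.0605)&(s*Y>.009)&(s*Y<.022)&(P[...,2]>.045)
        print(t,s,m.sum(),[np.percentile(v[m],[1,25,50,75,99]).round(4) for v in(X,Y,P[...,2])] if m.any() else '')
    m=D&(X>.037)&(X<.06)&(abs(Y)<.008)&(P[...,2]>.1);print('lug',[np.percentile(v[m],[1,50,99]).round(4) for v in(X,Y,P[...,2])])
c=load('w8');cv2.imwrite('pics/v8.png',cv2.resize(c['pixels'][170:270,215:355],None,fx=5,fy=5,interpolation=3))
E
```

```text
w8 1 167 [array([0.0359, 0.0471, 0.0516, 0.0559, 0.0604]), array([0.0109, 0.013 , 0.0146, 0.0162, 0.018 ]), array([0.0462, 0.1239, 0.1248, 0.1255, 0.1264])]
w8 -1 150 [array([0.0356, 0.047 , 0.0514, 0.056 , 0.0601]), array([-0.0156, -0.0144, -0.0129, -0.0114, -0.0098]), array([0.0481, 0.124 , 0.1252, 0.1257, 0.1266])]
lug [array([0.0373, 0.0493, 0.0553]), array([-0.0065,  0.0008,  0.0075]), array([0.1057, 0.129 , 0.1307])]
w5 1 242 [array([0.0351, 0.0381, 0.0489, 0.0547, 0.0601]), array([0.0092, 0.013 , 0.0142, 0.0159, 0.0176]), array([0.0483, 0.1242, 0.1253, 0.1264, 0.146 ])]
w5 -1 246 [array([0.0351, 0.0378, 0.0485, 0.0546, 0.06  ]), array([-0.0171, -0.0142, -0.0126, -0.0111, -0.0091]), array([0.0482, 0.1245, 0.1254, 0.1267, 0.146 ])]
lug [array([0.0374, 0.0455, 0.0552]), array([-0.0072,  0.0005,  0.0075]), array([0.1055, 0.1294, 0.1456])]
d7 1 83 [array([0.0354, 0.0463, 0.0521, 0.0589, 0.0604]), array([0.0094, 0.0135, 0.0153, 0.017 , 0.021 ]), array([0.0463, 0.095 , 0.1113, 0.1215, 0.1326])]
d7 -1 22 [array([0.0426, 0.0479, 0.0538, 0.0588, 0.0602]), array([-0.0181, -0.0159, -0.015 , -0.0118, -0.0091]), array([0.0461, 0.1164, 0.1254, 0.1277, 0.1301])]
lug [array([0.0373, 0.0445, 0.0596]), array([-0.0079,  0.0043,  0.0073]), array([0.1036, 0.1298, 0.137 ])]
```

View pics/v8.png

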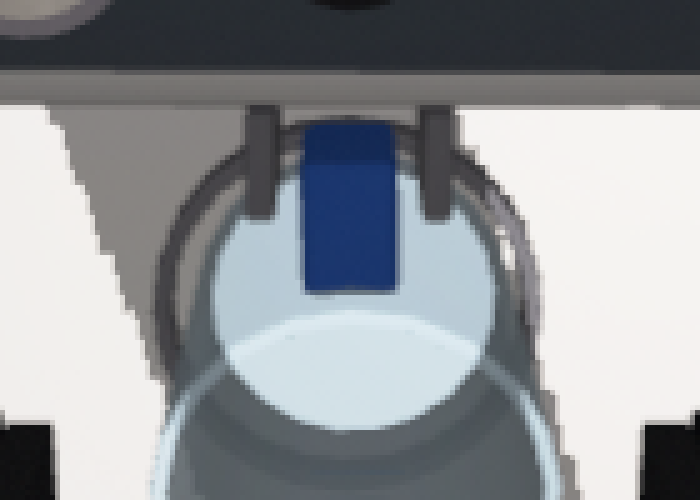

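The cheeks reach up to z 125 mm, only 5 mm below the lug's top, and start 43 mm from the axis. The fingers can't get a deep hold on the lug. I'll grip the 68 mm jar wall across y instead: the fingers open to 87 mm, it's centred, and it's clear of the cheeks and the housing.

```bash
python3 -m jog '[{"dp":[-2,0.1,0],"twist":0,"fingers":1},{"dp":[-4.45,0.2,0],"twist":0,"fingers":1},{"dp":[-4.45,0.2,0],"twist":0,"fingers":1},{"dp":[-4.45,0.2,0],"twist":0,"fingers":1},{"dp":[-4.45,0.2,2],"twist":0,"fingers":1},{"dp":[-4.45,0.2,5],"twist":0,"fingers":1},{"dp":[-4.45,0.2,7],"twist":0,"fingers":1},{"dp":[-4.45,0.2,7],"twist":0,"fingers":1}]' 25;python3 - <<'E'
from h import *
c=cap('wrist','w9');cap('side','d9');o=env.get_obs();print(o['tool_pos'],o['tool_rot'])
for t in('w8','w9'):
    c=load(t);P=cloud(c);q=P[(c['depth']>0)&(abs(P[...,2]-.14)<.003)&(np.hypot(P[...,0]-.469,P[...,1]-.0185)<.04)]
    print(t,len(q));
    if len(q)>5:
        f=least_squares(lambda p:np.hypot(q[:,0]-p[0],q[:,1]-p[1])-.033,[.469,.0185],loss='soft_l1',f_scale=.001);print(f.x,abs(f.fun).mean())
E
```

```text
time_s: 26.35
tool_pos: [0.4687, 0.0167, 0.1593]
tool_rot: [-179.9, 0.2, -11.1]
force: [-0.0, 0.4, 0.5]
grip_width: 0.0869
grasp_force: 0.0
[0.47007181 0.01655973 0.16106955] [-1.79931104e+02 -2.37008136e-02 -1.11565080e+01]
w8 850
[0.46947256 0.01847811] 0.0010671417695003842
w9 1705
[0.46941634 0.01859046] 0.0011016162024219396
```

```bash
python3 -m jog '[{"dp":[0,-0.15,0],"twist":0,"fingers":1},{"dp":[0,-0.15,1],"twist":0,"fingers":1},{"dp":[0,-0.15,2.5],"twist":0,"fingers":1},{"dp":[0,-0.15,4],"twist":0,"fingers":1},{"dp":[0,-0.15,5.5],"twist":0,"fingers":1},{"dp":[0,-0.15,5.5],"twist":0,"fingers":0.6},{"dp":[0,-0.15,5.5],"twist":0,"fingers":0.6},{"dp":[0,-0.15,5.5],"twist":0,"fingers":0.6}]' 25; python3 -m jog '[{"dp":[0,0,0],"twist":0,"fingers":0.6},{"dp":[0,0,0],"twist":0,"fingers":0.6}]' 25
```

```text
time_s: 27.45
tool_pos: [0.47, 0.0178, 0.106]
tool_rot: [-180.0, -0.1, -11.2]
force: [-0.5, 1.2, -0.4]
grip_width: 0.0684
grasp_force: 25.0
time_s: 27.7
tool_pos: [0.47, 0.0178, 0.1059]
tool_rot: [180.0, -0.1, -11.2]
force: [0.9, 1.0, 1.7]
grip_width: 0.0682
grasp_force: 25.0
```

```bash
python3 -m jog '[{"dp":[0,0,-0.7],"twist":0,"fingers":0.6},{"dp":[0,0,-1.5],"twist":0,"fingers":0.6},{"dp":[0,0,-3],"twist":0,"fingers":0.6},{"dp":[0,0,-5],"twist":0,"fingers":0.6},{"dp":[0,0,-8],"twist":0,"fingers":0.6},{"dp":[0,0,-11],"twist":0,"fingers":0.6},{"dp":[0,0,-12.5],"twist":0,"fingers":0.6},{"dp":[0,0,-12.5],"twist":0,"fingers":0.6}]'; python3 - <<'E'
from h import *
c=cap('side','d10');o=env.get_obs();print(o['tool_pos'],o['tool_rot'],o['force'])
b=cap('scene','s10')
cv2.imwrite('pics/v10.png',np.hstack([cv2.resize(c['pixels'][140:320,200:360],None,fx=2.5,fy=2.5),cv2.resize(b['pixels'][130:310,240:400],None,fx=2.5,fy=2.5)]))
E
```

```text
time_s: 28.7
tool_pos: [0.4702, 0.0176, 0.2314]
tool_rot: [180.0, -0.1, -11.2]
force: [-1.1, 0.4, -1.5]
grip_width: 0.0685
grasp_force: 25.0
[0.46947302 0.01751127 0.23033772] [ 1.79967108e+02 -6.91138924e-03 -1.11989204e+01] [-0.78029562 -0.31779246 -2.7947467 ]
```

View pics/v10.png

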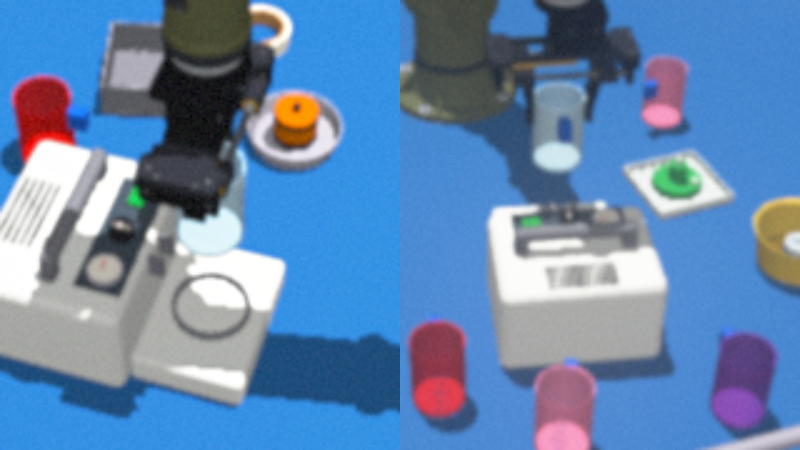

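The jar hangs upright and clear of the ring at v10 (210,205). The lid and trap are in place. On to the basin, moving sideways first so it passes clear of the housing.

```bash
python3 -m jog '[{"dp":[0,2,0],"twist":0,"fingers":0.6},{"dp":[0,5,-0.5],"twist":0,"fingers":0.6},{"dp":[0,9,-1],"twist":0,"fingers":0.6},{"dp":[0,13,-1],"twist":0,"fingers":0.6},{"dp":[1,17,-1],"twist":0,"fingers":0.6},{"dp":[3,21,-1],"twist":0,"fingers":0.6},{"dp":[5.5,24,-1],"twist":0,"fingers":0.6},{"dp":[8,26.5,-1],"twist":0,"fingers":0.6}]'; python3 -m jog '[{"dp":[3,2,0],"twist":0,"fingers":0.6},{"dp":[6,4.3,0],"twist":0,"fingers":0.6},{"dp":[8.5,6,0],"twist":0,"fingers":0.6},{"dp":[10,7,0],"twist":0,"fingers":0.6},{"dp":[10,7,0],"twist":0,"fingers":0.6},{"dp":[10,7,0],"twist":0,"fingers":0.6}]'; python3 - <<'E'
from h import *
o=env.get_obs();print(o['tool_pos'],o['tool_rot'],o['qpos'])
for n in('wrist','side'):
    c=cap(n,n[0]+'11');P=cloud(c);q=P[(c['depth']>0)&(abs(P[...,2]-.05)<.004)&(abs(P[...,0]-.582)<.075)&(abs(P[...,1]+.346)<.075)]
    print(n,len(q),cv2.minAreaRect((q[:,:2]*1000).astype(np.float32)))
E
```

```text
time_s: 29.8
tool_pos: [0.4961, -0.2593, 0.2385]
tool_rot: [-179.9, 0.2, -11.3]
force: [0.6, -0.3, -0.9]
grip_width: 0.0679
grasp_force: 25.0
time_s: 30.55
tool_pos: [0.5806, -0.3449, 0.2393]
tool_rot: [-179.9, 0.1, -11.1]
force: [-0.2, -0.0, -1.2]
grip_width: 0.0681
grasp_force: 25.0
[ 0.58062115 -0.3448562   0.23927474] [-1.79927063e+02  1.26499622e-01 -1.11366193e+01] [ 57.91629002  26.48372383 -41.87410641  76.33925682  17.36953349
  83.74475124 -83.95680259]
wrist 1263 ((582.904296875, -346.33203125), (118.5575942993164, 117.4847412109375), 2.6104841232299805)
side 200 ((581.09765625, -347.814208984375), (117.80677795410156, 126.81802368164062), 2.597228527069092)
```

View pics/w11.png

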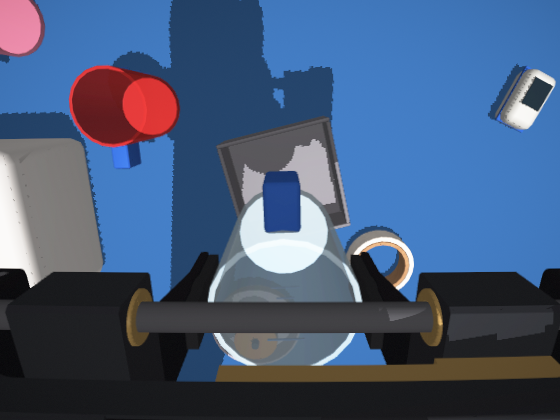

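The basin (rim corners (220,146), (330,120), (348,225)) is right below the jar. The red cup and tape are clear.

```bash
python3 -m jog '[{"dp":[0.3,0.1,2],"twist":0,"fingers":0.6},{"dp":[0.3,0.1,5],"twist":0,"fingers":0.6},{"dp":[0.3,0.1,8],"twist":0,"fingers":0.6},{"dp":[0.3,0.1,11],"twist":0,"fingers":0.6},{"dp":[0.3,0.1,14],"twist":0,"fingers":0.6},{"dp":[0.3,0.1,15.4],"twist":0,"fingers":0.6},{"dp":[0.3,0.1,15.4],"twist":0,"fingers":0.6},{"dp":[0.3,0.1,15.4],"twist":0,"fingers":0.6}]'; python3 -m jog '[{"dp":[0,0,0.4],"twist":0,"fingers":0.6},{"dp":[0,0,0.8],"twist":0,"fingers":0.6},{"dp":[0,0,1.1],"twist":0,"fingers":0.6},{"dp":[0,0,1.3],"twist":0,"fingers":0.6},{"dp":[0,0,1.4],"twist":0,"fingers":0.6},{"dp":[0,0,1.4],"twist":0,"fingers":0.6}]'
```

```text
time_s: 31.65
tool_pos: [0.5847, -0.3478, 0.0878]
tool_rot: [180.0, -0.1, -11.2]
force: [0.6, -0.1, -1.4]
grip_width: 0.0688
grasp_force: 25.0
time_s: 32.4
tool_pos: [0.5839, -0.3475, 0.0725]
tool_rot: [180.0, 0.0, -11.2]
force: [-0.6, 0.5, -3.1]
grip_width: 0.0684
grasp_force: 25.0
```

```bash
python3 -m jog '[{"dp":[0,0,0.1],"twist":0,"fingers":0.6},{"dp":[0,0,0.2],"twist":0,"fingers":0.6},{"dp":[0,0,0.25],"twist":0,"fingers":0.6},{"dp":[0,0,0.25],"twist":0,"fingers":0.6}]'
```

```text
time_s: 32.9
tool_pos: [0.5839, -0.3475, 0.07]
tool_rot: [180.0, -0.0, -11.2]
force: [0.1, -0.1, -1.4]
grip_width: 0.0684
grasp_force: 25.0
```

```bash
python3 -m jog '[{"dp":[0,0,0.05],"twist":0,"fingers":0.6},{"dp":[0,0,0.1],"twist":0,"fingers":0.6},{"dp":[0,0,0.1],"twist":0,"fingers":0.6}]'; python3 -m jog '[{"dp":[0,0,0],"twist":0,"fingers":1},{"dp":[0,0,0],"twist":0,"fingers":1},{"dp":[0,0,0],"twist":0,"fingers":1},{"dp":[0,0,0],"twist":0,"fingers":1},{"dp":[0,0,0],"twist":0,"fingers":1}]'; python3 -m jog '[{"dp":[0,0,-1],"twist":0,"fingers":1},{"dp":[0,0,-3],"twist":0,"fingers":1},{"dp":[0,0,-6],"twist":0,"fingers":1},{"dp":[0,0,-11],"twist":0,"fingers":1},{"dp":[0,0,-17],"twist":0,"fingers":1},{"dp":[0,0,-22],"twist":0,"fingers":1},{"dp":[0,0,-22],"twist":0,"fingers":1}]'; python3 - <<'E'
from h import *
c=cap('side','d12');cap('scene','s12');w=cap('wrist','w12')
P=cloud(w);q=P[(w['depth']>0)&(abs(P[...,2]-.104)<.004)&(np.hypot(P[...,0]-.583,P[...,1]+.347)<.045)]
f=least_squares(lambda p:np.hypot(q[:,0]-p[0],q[:,1]-p[1])-.033,[.583,-.347],loss='soft_l1',f_scale=.001);print(f.x,np.median(q[:,2]),q[:,2].std())
cv2.imwrite('pics/v12.png',np.hstack([c['pixels'][:420,80:340],load('s12')['pixels'][:420,130:450]]))
E
```

```text
time_s: 33.28
tool_pos: [0.5842, -0.3475, 0.07]
tool_rot: [180.0, -0.0, -11.2]
force: [-2.4, 1.0, 5.8]
grip_width: 0.0681
grasp_force: 25.0
time_s: 33.9
tool_pos: [0.5839, -0.3475, 0.0689]
tool_rot: [180.0, 0.0, -11.2]
force: [0.3, -0.7, -0.5]
grip_width: 0.0871
grasp_force: 0.0
time_s: 34.78
tool_pos: [0.5864, -0.3476, 0.2967]
tool_rot: [179.8, -0.6, -11.2]
force: [0.4, 0.9, -0.5]
grip_width: 0.0871
grasp_force: 0.0
[ 0.58296236 -0.34764022] 0.10311631133041507 0.0009991422088674136
```

View pics/v12.png

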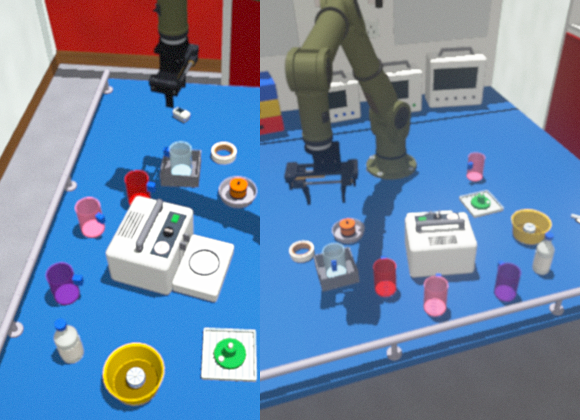

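All four parts are in place: the jar is upright in the basin at (181,160), the trap in the dish, the lid in the tray and the filter in the tub. The bottle and tape haven't moved and the gripper touches nothing, so I'm handing in.

```bash
python3 -m jog '[{"dp":[0,0,0],"twist":0,"fingers":1},{"dp":[0,0,0],"twist":0,"fingers":1}]'; python3 -c "
from cell import env; print(env.sign_off())"
```

```text
time_s: 35.17
tool_pos: [0.5834, -0.3474, 0.2877]
tool_rot: [-180.0, 0.1, -11.2]
force: [-0.7, 0.6, -0.7]
grip_width: 0.0873
grasp_force: 0.0
the job is handed in; nothing more can be done
None
```

The job is handed in at about 35 s (no verdict came back): filter in the tub, trap upright in the dish, lid flat in the tray and jar upright in the basin, with the bottle and tape left alone; I gripped the jar by its wall because the slot's cheeks blocked a deep hold on the lug.

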